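# Fill the empty cell of the bottle carrier

### The arm

A 6-joint arm with a two-finger parallel gripper is mounted at the origin on a cart in front of the work surface, level with it; the furniture and walls round the work are solid. World frame = base frame: x ahead of the robot, y to its left, z up, the work surface at z = 0. Lengths are in m, angles in rad, forces in N, time in s.
With the tool pointing down it reaches from about 0.3 to 0.875 m from the base axis. Payload 4.2 kg.
Tool frame: the origin (TCP) lies on the centre line of the jaws, within the pads' length; the fingertips stand 17 mm ahead of it and the grasp point (between the pads) lies 2 mm behind it (robot.tip_reach is the distance from the TCP to the fingertips, in m); z points along the fingers, y is the line along which they close (so a half turn about z gives the same grasp; the last joint's range is limited). The gripper opens to 85 mm and grips with 20 to 120 N. Pads are 22 mm wide; open, the fingers measure 114 mm over their backs; the gripper's body (76 mm by 85 mm) begins 54 mm behind the grasp point. The pads swing forward as they close: fully open they stand 13 mm farther back than shut.
Start: joints at [1.229, 0.32, 1.565, -0, 1.257, -0.02], TCP at [0.182, 0.545, 0.248] pointing down, gripper open.
Joint ranges: [-3.11, 3.11], [-0.84, 2.01], [0.21, 2.61], [-1.34, 4.49], [0.05, 2.63], [-2.56, 2.56]. Speed limits (rad/s): [2.57, 2.57, 3.14, 3.14, 3.14, 3.14].

### API

Orientations are given as a unit quaternion [x, y, z, w].
In Python, from bench import robot gives the robot as it stands. The module is installed in compiled form; this text tells all that it offers. Calls block until the motion is done:
- robot.move_ptp(position, orientation): joint-space move of the TCP to a pose.
- robot.line_to(position, rotation=None, velocity=0.15): straight line of the TCP; rotation=None keeps the orientation; velocity is the mean speed in m/s.
- robot.movej(angles): joint-space move.
- robot.release() and robot.gripper_close(): open the fingers fully, or close them until they stop; the grip force is fixed at half the most.
- robot.hold(seconds).
- robot.solve_ik(position, orientation): joint angles nearest the present ones, or None.
- robot.snapshot(name): name is "side" or "top"; returns the picture (480x640x3 uint8, red, green, blue); there is no depth.
- robot.get_calibration(name): a dict with "mtx" (3x3 intrinsics, pixels), "dist" ([k1, k2, p1, p2, k3] as OpenCV has them; the pictures are not rectified), "R" (3x3) and "t" (3): a world point X has camera coordinates R X + t. Camera axes: x right, y down, z forward; pixel columns grow to the right and rows downward; lengths in m; the calibration is good to about 2 mm. A picture is of the moment at which its call begins. get_calibration takes no time and is no camera call.
A pose or a line that the arm cannot do raises robot.PlanningError and nothing moves.
- robot.finish_job(): hands the job in; it is judged then, once.
Trained networks look in the newest picture that a camera, given by its name, has taken for a name from the list of things; names that differ only in an ending like _2 or _b are one class to them, and where a whole thing is asked for, a point or a joint stands for the part that bears it (a point fixed in the world has none). Each returns a list of dicts, best first, with "conf" (0 to 1); they miss things now and then, are a little off and sometimes report something else, mostly with a low value. They report only what shows in the picture. A call takes as long as a camera call. They do not tell look-alikes from the thing itself.
- robot.silhouettes(camera, query): "pixels" (480x640 bool, what is visible of it).
- robot.tip_of(camera, query): "point" ([x, y, z] in m, in the coordinates of the camera as it stood for that picture, good to about 4 mm: a listed point, or the origin of a listed thing).
Readings, each from a call of its own:
- robot.current_t(): time.
- robot.current_joints(): joint angles.
- robot.current_joint_velocities(): joint speeds.
- robot.current_joint_efforts(): joint torques, N m.
- robot.current_position(): TCP position.
- robot.current_eef_rot(): TCP orientation.
- robot.current_contact_force(): force on the tool from outside, world axes, zero at the start.
- robot.current_wrist_torque(): the same for the moment, N m.
- robot.current_gripper_width(): finger opening in m.
- robot.current_gripper_force(): force on a finger pad.
Only numpy, scipy, OpenCV 4.12 (cv2) and the standard library are available. Lean on these libraries where they do the work, as an engineer would, in place of code of your own. Each camera call takes 0.05 s, during which the arm holds its last target. There are 200 camera calls.

### The job

One of the amber dropper bottles has been left out on the worktop. Put it back into the one empty cell of the blue and white bottle carrier, lowering it upright right down to the cell floor before you let go. Leave the two bottles that are already in the carrier standing in their cells.

Things in the scene. Friction and masses are not known exactly. Their poses are not given: they have to be found in the camera images.
- carrier: three-cell bottle carrier, blue walls, white deck 72 (x) by 200 mm (y), grey end handles (242 mm overall); fixed. Origin: centre of its underside; z up, y along the row. Deck top 36 mm up. Square openings 52 mm wide centred at x = 0, y = -64, 0, +64 mm; cell floors 4 mm up. Any two cells hold bottle_a and bottle_b, the third is empty.
- bottle_out: amber dropper bottle, black cap and bulb: round body 32 mm wide and about 65 mm tall, 24 mm cap, 102 mm tall in all; 50 to 90 g; origin at the centre of its underside, z up; stands upright on the worktop outside the carrier, to its right as the robot sees it, in a row with an ointment pot and a red-topped timer in any order, about 0.12 m apart
- bottle_a: amber dropper bottle, black cap and bulb: round body 32 mm wide and about 65 mm tall, 24 mm cap, 102 mm tall in all; 50 to 90 g; origin at the centre of its underside, z up; it stands in one of the cells of the carrier
- bottle_b: amber dropper bottle, black cap and bulb: round body 32 mm wide and about 65 mm tall, 24 mm cap, 102 mm tall in all; 50 to 90 g; origin at the centre of its underside, z up; it stands in another cell of the carrier
Mind the look-alikes: they are no part of the job. What is shaped like the bottle_b but pink, purple or turquoise is not meant.

How it is judged:
By the outcome, as a careful person would: the job done as asked, in the order asked, and still so for the second after the job is handed in, with the robot touching nothing.
It also fails if it takes over 32 s, if anything falls off the work surface, if the arm or the gripper's body presses on something with over 40 N, if the wrist force passes 120 N, or if a joint passes its speed limit or range.

## Working session

There is one attempt and no reset: what is moved stays moved. The work goes in short steps, each a Python script; the robot and the scene stay as the last script left them, time stands still between calls to the robot, and variables do not carry over. Pictures are saved under pics/ and viewed, at most 10 in all, crops included, and the job is handed in when it is done.

```bash
mkdir -p pics; cat > h.py <<'E'
import numpy as np, cv2
from bench import robot
def snap(n,f):
    im=robot.snapshot(n); cv2.imwrite(f'pics/{f}.png',im[:,:,::-1]); return im
def toworld(n,p):
    c=robot.get_calibration(n); return np.array(c["R"]).T@(np.array(p)-np.array(c["t"]))
def px(n,X):
    c=robot.get_calibration(n); R=np.array(c["R"],float)
    return cv2.projectPoints(np.array(X,float).reshape(-1,1,3),cv2.Rodrigues(R)[0],np.array(c["t"],float),np.array(c["mtx"],float),np.array(c["dist"],float))[0].reshape(-1,2)
def ray(n,uv,z):
    c=robot.get_calibration(n); R=np.array(c["R"],float); t=np.array(c["t"],float).ravel()
    u=cv2.undistortPoints(np.array(uv,float).reshape(-1,1,2),np.array(c["mtx"],float),np.array(c["dist"],float)).reshape(2)
    o=-R.T@t; d=R.T@np.array([*u,1]); return o+d*(z-o[2])/d[2]
E
python3 - <<'E'
from h import *
np.set_printoptions(precision=3,suppress=True)
for n in("top","side"):
    snap(n,n+"0")
    c=robot.get_calibration(n);print(n,-np.array(c["R"]).T@np.array(c["t"]).ravel(),np.array(c["R"])[2])
    for q in("carrier","bottle_out"):
        for d in robot.tip_of(n,q): w=toworld(n,d["point"]);print(n,q,round(d["conf"],2),w,px(n,w))
print(robot.current_t(),robot.current_eef_rot())
E
```

```text
top [ 0.311 -0.062  1.361] [ 0.134  0.018 -0.991]
top carrier 0.94 [ 0.478  0.144 -0.002] [[241.587 248.215]]
top bottle_out 0.68 [ 0.491 -0.242 -0.001] [[412.634 243.946]]
side [0.471 0.956 0.747] [ 0.028 -0.819 -0.573]
side carrier 0.69 [ 0.481  0.142 -0.001] [[339.407 311.592]]
side bottle_out 0.86 [ 0.489 -0.244  0.001] [[338.394 208.89 ]]
0.3 [ 0.16   0.987 -0.    -0.   ]
```

View pics/top0.png

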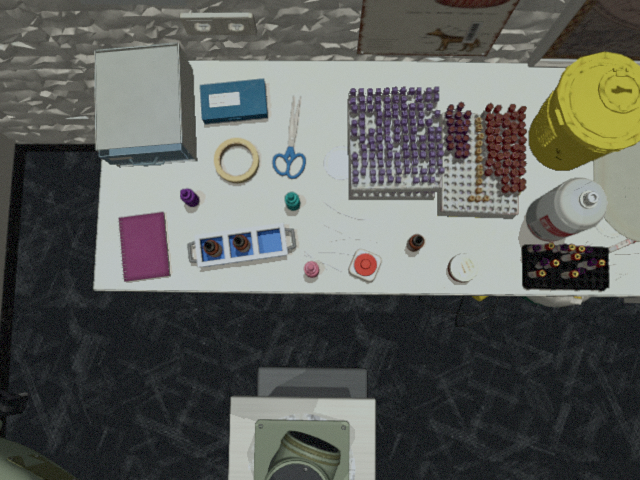

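View pics/side0.png

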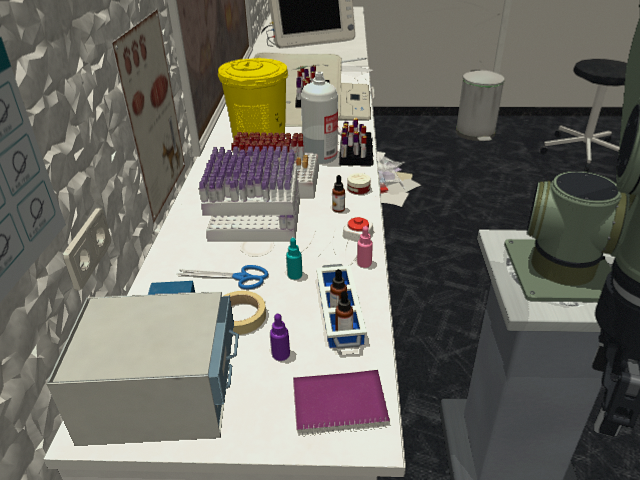

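The top view shows the carrier around (242,248). Bottles stand in its left (211,248) and middle (240,242) cells, and the right cell at (270,240) is empty. Candidates for the bottle:
- Amber bottle at (415,243), between the red-topped timer (365,265) and the pot (462,267).
- Pink (311,269), teal (292,200) and purple (189,197) are look-alikes.
- The two amber bottles in the carrier stay where they are.

I choose (415,243). Next I'll get the carrier yaw and a close crop.

```bash
cat > fit.py <<'E'
from h import *
from scipy.optimize import minimize
def model(p,n):
    x,y,a=p;R=np.array([[np.cos(a),-np.sin(a)],[np.sin(a),np.cos(a)]])
    b=np.array([(i*.036,j*.100) for i,j in((1,1),(1,-1),(-1,-1),(-1,1))])
    P=[[*(R@q+[x,y]),z] for z in(0,.036) for q in b]
    return px(n,P)
E
python3 - <<'E'
from fit import *
np.set_printoptions(precision=4,suppress=True)
out=[]
im=snap("top","t1")
m=robot.silhouettes("top","carrier")[0]["pixels"].astype(np.uint8)
m=cv2.morphologyEx(m,cv2.MORPH_CLOSE,np.ones((15,15)))
ys,xs=np.nonzero(m)
W=np.array([ray("top",(u,v),.03)[:2] for u,v in zip(xs,ys)])
r=cv2.minAreaRect(W.astype(np.float32)*1000);print(r)
S=robot.silhouettes("top","bottle_out")
for s in S:
    yy,xx=np.nonzero(s["pixels"]);print(round(s["conf"],2),xx.min(),xx.max(),yy.min(),yy.max(),len(xx))
# carrier pose from image: rect centre and long-axis yaw
B=cv2.boxPoints(r);e=[B[1]-B[0],B[2]-B[1]];l=max(e,key=np.linalg.norm);l=l*np.sign(l[1])
a=np.arctan2(-l[0],l[1]);p=[r[0][0]/1e3,r[0][1]/1e3,a];print("pose",np.array(p))
k=6;x0,y0=180,215
big=cv2.resize(im[y0:y0+65,x0:x0+130],None,fx=k,fy=k,interpolation=cv2.INTER_CUBIC)
mm=(model(p,"top")-[x0,y0]+.5)*k
cv2.polylines(big,[mm[4:].astype(int).reshape(-1,1,2)],True,(255,0,0))
x,y,_=p
for d in(-.064,0,.064):
    c=px("top",[x-np.sin(a)*d,y+np.cos(a)*d,.036])[0];cv2.circle(big,tuple(((c-[x0,y0]+.5)*k).astype(int)),3,(255,0,0),-1)
bt=cv2.resize(im[225:257,385:450],None,fx=k,fy=k,interpolation=cv2.INTER_CUBIC)
P=[[.490,-.243,z] for z in(0,.065,.102)]
for c in px("top",P): cv2.circle(bt,tuple(((c-[385,225]+.5)*k).astype(int)),3,(0,255,0),-1)
o=np.zeros((big.shape[0]+bt.shape[0],big.shape[1],3),np.uint8);o[:big.shape[0]]=big;o[big.shape[0]:,:bt.shape[1]]=bt
cv2.imwrite("pics/crop.png",o[:,:,::-1])
E
```

```text
Traceback (most recent call last):
  File "h.py", line 11, in ray
    c=robot.get_calibration(n); R=np.array(c["R"],float); t=np.array(c["t"],float).ravel()
ValueError: time passes only in moves, steps and waits
```

```bash
cat >> h.py <<'E'
CAL={n:robot.get_calibration(n) for n in("top","side")}
def px(n,X):
    c=CAL[n]; return cv2.projectPoints(np.array(X,float).reshape(-1,1,3),cv2.Rodrigues(np.array(c["R"],float))[0],np.array(c["t"],float),np.array(c["mtx"],float),np.array(c["dist"],float))[0].reshape(-1,2)
def ray(n,uv,z):
    c=CAL[n]; R=np.array(c["R"],float); t=np.array(c["t"],float).ravel()
    u=cv2.undistortPoints(np.array(uv,float).reshape(-1,1,2),np.array(c["mtx"],float),np.array(c["dist"],float)).reshape(-1,2)
    o=-R.T@t; d=np.c_[u,np.ones(len(u))]@R; return o+d*((z-o[2])/d[:,2:])
E
python3 - <<'E'
from fit import *
np.set_printoptions(precision=4,suppress=True)
im=snap("top","t1")
m=robot.silhouettes("top","carrier")[0]["pixels"].astype(np.uint8)
m=cv2.morphologyEx(m,cv2.MORPH_CLOSE,np.ones((15,15)))
ys,xs=np.nonzero(m)
W=ray("top",np.c_[xs,ys],.03)[:,:2]
r=cv2.minAreaRect(W.astype(np.float32)*1000);print(r)
for s in robot.silhouettes("top","bottle_out"):
    yy,xx=np.nonzero(s["pixels"]);print(round(s["conf"],2),xx.min(),xx.max(),yy.min(),yy.max(),len(xx))
B=cv2.boxPoints(r);e=[B[1]-B[0],B[2]-B[1]];l=max(e,key=np.linalg.norm);l=l*np.sign(l[1])
a=np.arctan2(-l[0],l[1]);p=[r[0][0]/1e3,r[0][1]/1e3,a];print("pose",np.array(p))
k=6;x0,y0=180,215
big=cv2.resize(im[y0:y0+65,x0:x0+130],None,fx=k,fy=k,interpolation=cv2.INTER_CUBIC)
mm=(model(p,"top")-[x0,y0]+.5)*k
cv2.polylines(big,[mm[4:].astype(int).reshape(-1,1,2)],True,(255,0,0))
x,y,_=p
for d in(-.064,0,.064):
    c=px("top",[x-np.sin(a)*d,y+np.cos(a)*d,.036])[0];cv2.circle(big,tuple(((c-[x0,y0]+.5)*k).astype(int)),3,(255,0,0),-1)
bt=cv2.resize(im[225:257,385:450],None,fx=k,fy=k,interpolation=cv2.INTER_CUBIC)
for c in px("top",[[.490,-.243,z] for z in(0,.065,.102)]): cv2.circle(bt,tuple(((c-[385,225]+.5)*k).astype(int)),3,(0,255,0),-1)
o=np.zeros((big.shape[0]+bt.shape[0],big.shape[1],3),np.uint8);o[:big.shape[0]]=big;o[big.shape[0]:,:bt.shape[1]]=bt
cv2.imwrite("pics/crop.png",o[:,:,::-1])
E
```

```text
((482.22314453125, 141.10385131835938), (73.69197082519531, 238.3446044921875), 9.037403106689453)
0.6 406 424 234 251 251
0.37 204 221 240 257 262
pose [0.4822 0.1411 0.1577]
```

View pics/crop.png

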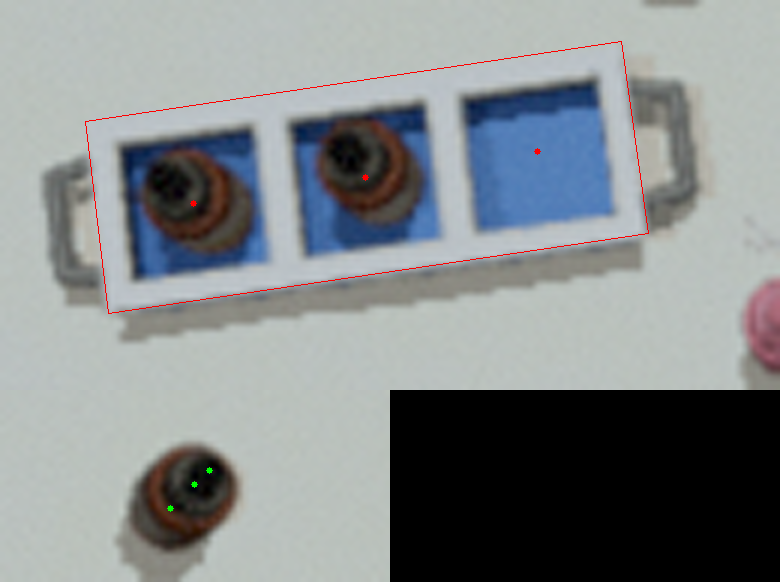

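The crop confirms it. The carrier outline fits, the empty cell's opening is centred at crop (538,154), about 1 mm from the model, and the chosen bottle is amber with a black bulb on its predicted axis. I'll grasp across the carrier's x axis so the opening fingers stay clear of the neighbouring bottle.

```bash
cat >> h.py <<'E'
PSI=0.1577
def q(a): return [np.cos(a),np.sin(a),0,0]
QS=[q(np.pi/4+PSI/2),q(-np.pi/4+PSI/2)]
CELL=np.array([.4915,.0779])
E
python3 - <<'E'
from h import *
np.set_printoptions(precision=3,suppress=True)
b=[.490,-.243]
best=[]
for i,Q in enumerate(QS):
    s=[robot.solve_ik([*p,z],Q) for p,z in((b,.053),(b,.2),(CELL,.2),(CELL,.057))]
    print(i,[None if v is None else np.array(v) for v in s])
    if all(v is not None for v in s): best.append((max(abs(v[5]) for v in s),i))
Q=QS[min(best)[1]];print(robot.tip_reach,best)
robot.move_ptp([*b,.19],Q);print(robot.current_t())
robot.line_to([*b,.053],velocity=.12)
snap("side","s1")
robot.gripper_close()
print(robot.current_gripper_width(),robot.current_gripper_force(),robot.current_contact_force())
robot.line_to([*b,.20],velocity=.12)
snap("side","s2")
print(robot.current_gripper_width(),robot.current_t())
for n in("top","side"):
    snap(n,n+"2")
    for d in robot.tip_of(n,"bottle_out"):print(n,round(d["conf"],2),toworld(n,d["point"]))
E
python3 -c "
import cv2,numpy as np
f=lambda n:cv2.resize(cv2.imread(f'pics/{n}.png')[100:260,260:420],(400,400))
cv2.imwrite('pics/g.png',np.hstack([f('s1'),f('s2')]))"
```

```text
0 [array([-0.481,  0.473,  1.883, -0.   ,  0.785, -0.639]), array([-0.481,  0.311,  1.705, -0.   ,  1.126, -0.639]), array([ 0.134,  0.237,  1.812, -0.   ,  1.093, -0.024]), array([ 0.134,  0.409,  1.994, -0.   ,  0.739, -0.024])]
1 [array([-0.481,  0.473,  1.883, -0.   ,  0.785,  2.502]), array([-0.481,  0.311,  1.705, -0.   ,  1.126,  2.502]), None, None]
0.017 [(np.float64(0.6391043984788527), 0)]
3.525
0.030683148007012516 59.022205299697816 [-0.139  0.111  4.624]
0.0300534550462571 6.8417
top 0.39 [ 0.491 -0.243  0.145]
side 0.96 [ 0.486 -0.242  0.149]
```

View pics/g.png

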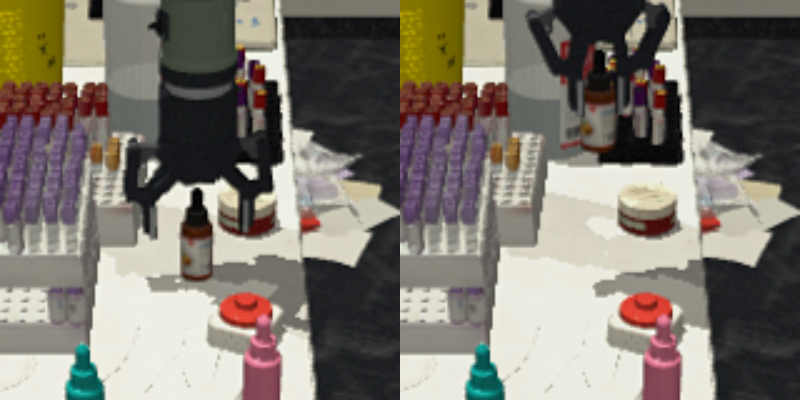

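The right half of the picture shows the bottle hanging upright between the fingers, centred on the TCP within measurement error. Next I carry it over the cell, check, and lower it with force feedback.

```bash
python3 - <<'E'
from h import *
np.set_printoptions(precision=3,suppress=True)
Q=QS[0]
robot.move_ptp([*CELL,.2],Q)
robot.line_to([*CELL,.115],velocity=.15)
print(robot.current_t(),robot.current_position(),robot.current_gripper_width())
a=snap("side","s3");b=snap("top","t3")
for d in robot.tip_of("side","bottle_out"):print(round(d["conf"],2),toworld("side",d["point"]))
f=lambda i,x,y:cv2.resize(i[y:y+160,x:x+160],(400,400),interpolation=cv2.INTER_CUBIC)
cv2.imwrite('pics/c3.png',np.hstack([f(a,260,200),f(b,170,160)])[:,:,::-1])
E
```

```text
8.975 [0.492 0.077 0.116] 0.03066048464781184
0.55 [0.488 0.075 0.065]
```

View pics/c3.png

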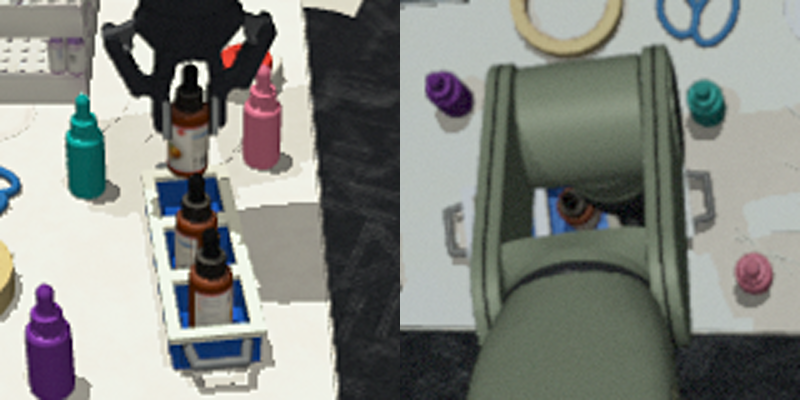

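The side view shows the bottle upright directly above the empty far cell, and the fingers are clear of the pink bottle. Now lowering it.

```bash
python3 - <<'E'
from h import *
np.set_printoptions(precision=3,suppress=True)
robot.line_to([*CELL,.064],velocity=.08)
f0=np.array(robot.current_contact_force());print(f0)
z=.064
while z>.0535:
    z-=.0015; robot.line_to([*CELL,z],velocity=.02)
    f=np.array(robot.current_contact_force())-f0;print(round(z,4),f,robot.current_position()[2])
    if abs(f[2])>5: break
a=snap("side","s4")
print(robot.current_t(),robot.current_gripper_width())
for d in robot.tip_of("side","bottle_out"):print(round(d["conf"],2),toworld("side",d["point"]))
cv2.imwrite('pics/c4.png',cv2.resize(a[220:380,260:420],(500,500),interpolation=cv2.INTER_CUBIC)[:,:,::-1])
E
```

```text
[ 0.117 -0.669 -0.545]
0.0625 [-0.491  0.267  0.343] 0.06281516841037006
0.061 [ 0.583 -0.013  0.782] 0.06099311879755293
0.0595 [0.3   0.882 0.325] 0.059380149815567246
0.058 [-1.03   0.134 -0.26 ] 0.057861998986509115
0.0565 [-0.824  0.215  6.859] 0.05739825773743703
11.2083 0.030328600859865853
0.68 [0.491 0.076 0.006]
```

View pics/c4.png

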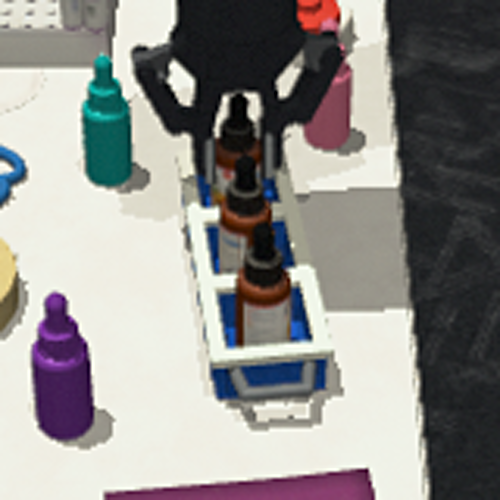

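The bottle touched the cell floor at the expected height, with the TCP at 0.0574, and the picture shows it upright in the cell. Releasing and backing straight up.

```bash
python3 - <<'E'
from h import *
np.set_printoptions(precision=3,suppress=True)
robot.release(); print(robot.current_gripper_width(),robot.current_contact_force())
p=np.array(robot.current_position())
robot.line_to([p[0],p[1],.22],velocity=.12)
robot.move_ptp([.40,-.25,.28],QS[0])
robot.hold(.3)
a=snap("side","s5")
for d in robot.tip_of("side","bottle_out"):print(round(d["conf"],2),toworld("side",d["point"]))
b=snap("top","t5");print(robot.current_t())
f=lambda i,x,y,w:cv2.resize(i[y:y+w,x:x+w],(400,400),interpolation=cv2.INTER_CUBIC)
cv2.imwrite('pics/c5.png',np.hstack([f(a,260,220,160),f(b,180,180,130)])[:,:,::-1])
E
```

```text
0.08557194536952231 [ 0.492 -1.087 -0.828]
0.77 [0.491 0.076 0.006]
0.17 [0.48  0.142 0.001]
15.1083
```

View pics/c5.png

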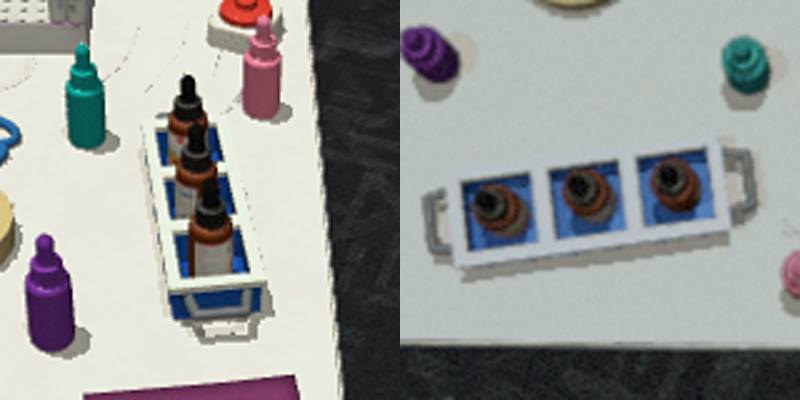

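All three bottles stand upright in their cells, and the arm is clear of them. Handing in.

```bash
python3 -c "
from bench import robot
print(robot.finish_job())"
```

```text
the job is handed in; nothing more can be done
None
```

The amber bottle now stands upright on the floor of the carrier's formerly empty cell, the other two bottles are still standing in theirs, and the job was handed in at about 15 s (the hand-in call returned no verdict).

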